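Clamp a soil core: wind the crank home, then hold the lever at three clicks

TASK

Clamp the soil core in the green bench clamp: wind the crank with the red knob clockwise (seen from above), a full turn or rather more, until it comes up against its stop. Then swing the lever with the blue knob clockwise until you have felt exactly three clicks, never a fourth, and hold it there: it springs back if let go, so finish with the fingers still holding the lever in the third notch. Leave the crank home and do not shift the things standing around.

Things in the scene. Friction and masses are not known exactly. Their poses are not given: they have to be found in the camera images.
- crank_axis (a point): point on the upright axis of the dark steel crank wheel (116 mm across) at the left end of the green clamp, 135 mm above the bench; the wheel's top rim is 91 mm and its hub 97 mm above the bench
- crank_knob (a point): centre of the upright red round crank knob (22 mm diameter, free to spin on its pin), 130 mm above the bench and 45 mm from the crank axis; the knob stands from 94 to 147 mm above the bench
- crank (a joint): crank angle in rad, growing clockwise seen from above; starts somewhere from 0 to 1.6; the hard stop, with the jaw up to the core, is at 7.9; it needs about 3 N at the knob and stays where it is left
- lever: aluminium lever at the clamp's right end; origin on its upright pivot axis at bench height; x axis along the arm to the blue knob, z up. Swings clockwise from above, up to 1.15 rad, against a return spring (6 N at the knob at rest, 11 N at full swing); before each pin the push peaks 5 to 8 N higher, just past it it drops about 5 N below that line
- lever_knob (a point): centre of the upright blue round lever knob (22 mm diameter, free to spin on its pin), 135 mm above the bench and 110 mm from the lever's pivot; the knob stands from 101 to 154 mm above the bench
- pin_plate: steel plate with five brass pins under the lever; origin on the lever's pivot axis, z up; its angle differs at each start. The lever's sprung pawl, on the lever's x axis, clicks over the pins. Clockwise from the plate's x axis, from above: pins at 0.36, 0.56, 0.76, 0.96, 1.16 rad, so the third notch is centred at 0.86; the resting lever at 0.05 to 0.25
- core_clamp: the green clamp, fixed to the bench, base 130 x 400 mm with the soil core (180 mm long, top 98 mm above the bench) lying along its y axis; origin at the middle of the underside, y axis towards the crank, z up
- sieve_2mm: bystander, fixed to the bench: brass-coloured sieve, 108 mm diameter, 50 mm high, origin at the centre of its underside
- dropper_amber: bystander: amber dropper bottle, 34 mm diameter, 102 mm high, origin at the centre of its underside
- vial_red: bystander: small glass vial with red cap, 34 mm diameter, 35 mm high, origin at the centre of its underside
- weight0: bystander: brass weight, 38 mm diameter, 50 mm high, origin at the centre of its underside
- tin_d: bystander, fixed to the bench: open grey tin, 53 mm diameter, 40 mm high, origin at the centre of its underside

How it is judged (in metres and radians):
On the way, in this order (a step that is already met when the one before it is completed fails the run):
1. the crank is wound clockwise to its stop (value of joint crank above 7.65 rad), for 0.1 s.
2. the fingers hold the lever in the third notch (angle between the x axis of lever and the x axis of pin_plate, either way round between 0.78 and 0.94 rad and contact force between the fingers and lever above 2 N), for 0.2 s.
At the end, for the whole second after the job is handed in: the crank is at its stop (within 0.35 rad), the lever stands in the third notch (0.78 to 0.94 rad clockwise from the pin plate's x axis) and the fingers hold it there with more than 2 N (all of step 2 and value of joint crank above 7.55 rad); the arm keeps its last pose, push and grip.
It fails at once if the lever goes over the fourth pin (angle between the x axis of lever and the x axis of pin_plate, either way round above 1 rad).
It fails at once if the lever is clicked before the crank is home (value of joint crank below 7.5 rad and angle between the x axis of lever and the x axis of pin_plate, either way round above 0.42 rad).
It fails at once if a bystander is shifted by more than 30 mm (distance of any of dropper_amber, vial_red, weight0 from where it was at the start of the episode above 0.03 m).
It also fails if it takes over 72 s, if anything falls off the work surface, if the arm or the gripper's body presses on something with over 40 N, if the wrist force passes 120 N, or if a joint passes its speed limit or range.

ROBOT

A 7-joint arm with a two-finger parallel gripper is mounted at the origin on a cart in front of the work surface, level with it; the furniture and walls round the work are solid. World frame = base frame: x ahead of the robot, y to its left, z up, the work surface at z = 0. Lengths are in m, angles in degrees, forces in N, time in s.
With the tool pointing down it reaches from about 0.425 to 0.875 m from the base axis. Payload 8.4 kg.
Tool frame: the origin (TCP) lies on the centre line of the jaws, within the pads' length; the fingertips stand 14 mm ahead of it and the grasp point (between the pads) lies 5 mm behind it; y points along the fingers, x is the direction in which the jaws open and shut, and the axes are right-handed (so a half turn about y gives the same grasp; the last joint's range is limited). The gripper opens to 85 mm and grips with 20 to 120 N. Pads are 22 mm wide; open, the fingers measure 114 mm over their backs; the gripper's body (76 mm by 85 mm) begins 54 mm behind the grasp point. The pads swing forward as they close: fully open they stand 13 mm farther back than shut.
Start: joints at [-71.23, 19.091, 2.286, 83.961, -0.768, 76.965, -3.352], TCP at [0.269, 0.592, 0.245] pointing down, gripper open.
Joint ranges: [-147.57, 147.57], [-21.85, 119.76], [-74.77, 79.35], [14.55, 137.4], [-85.83, 265.84], [4.83, 119.75], [-152.11, 152.11]. Speed limits (degrees/s): [127.2, 127.2, 159.86, 159.86, 180, 180, 180].

INTERFACE

Orientations are given as [roll, pitch, yaw] about the fixed x, y, z axes, in that order (R = Rz(yaw) Ry(pitch) Rx(roll)).
In Python, from plant import telemetry, optics, env gives the robot as it stands.
- The arm moves only by the shell command python3 -m crank 'ROWS' [OPENING] [FORCE]. ROWS is JSON, a list of rows, each an object with "dp": the shift along the world's x, y, z scaled (see below), a list of three; "spin": the turn about the world's z scaled (see below). In form: [{"dp": [dx, dy, dz], "spin": spin}, ...]. A call has 1 to 5 rows; each row is the pose to reach, as a shift and turn from the pose commanded when the call began; what a row does not reach only later rows make up. The controller multiplies each number of a shift by 0.4 m and each number of a turn by 45 degrees. A row lasts 1/10 s, in which the tool goes at most 50 mm and 8.59 degrees, less where a joint would pass 70% of its speed; a pose out of reach is approached as far as the arm can. A call with a number of a shift or a turn outside -1 to 1 is refused whole. A call with a gripper value outside its range is refused whole. OPENING is the opening, from -1 (shut) to 1 (fully open), set as the call begins (- or left out, the last holds). The fingers move at their own pace and stop on an object; FORCE is the grip in N (left out, the last holds). Time passes only in rows, so rows that repeat a pose let the fingers close. It gives the time, the measured TCP pose, the force and the opening at its end, in the units of the state.
- telemetry.sense(): the state, without advancing time (a new reading comes with each control period).
- optics.grab_frame(name): name is "side" or "top" or "wrist"; returns a dict with "color" (420x560x3 uint8, red, green, blue), "range_z" (420x560 float32, m along the optical axis (not along the pixel's ray), 0 where there is no reading), "K" (3x3 intrinsics, pixels), "cam_to_world" (4x4, takes a point from camera to world coordinates). Camera axes: x right, y up, looking along -z (the intrinsics and any distortion apply to the point x, -y, -z); pixel columns grow to the right and rows downward; lengths in m; the calibration is good to about 2 mm. A picture is of the moment at which its call begins.
- env.finish_job(): hands the job in, once; it reports no verdict.
The state is a dict: "time": time; "q": joint angles; "joint_velocities": joint speeds; "tau": joint torques, N m; "tcp_pos": TCP position; "ee_rot": TCP orientation; "ft_force": force on the tool from outside, world axes, zero at the start; "torque": the same for the moment, N m; "grip_width": finger opening in m.
Only numpy, scipy, OpenCV 4.12 (cv2) and the standard library are available. Lean on these libraries where they do the work, as an engineer would, in place of code of your own. Each camera call takes 0.05 s, during which the arm holds its last target. There are 200 camera calls.

## Working session

There is one attempt and no reset: what is moved stays moved. The work goes in short steps, Python scripts to look and compute and a shell command to move; the robot and the scene stay as the last step left them, time stands still between calls to the robot, and variables do not carry over. Pictures are saved under pics/ and viewed, about 8 in all and at most 12, crops included, and the job is handed in when it is done.

```bash
mkdir -p pics; ls; cat > h.py <<'E'
import numpy as np, cv2
from plant import telemetry, optics, env
def grab(n,save=None):
    f=optics.grab_frame(n)
    if save: cv2.imwrite('pics/'+save,f['color'][:,:,::-1])
    return f
def pts(f):
    z=f['range_z'];K=f['K'];v,u=np.indices(z.shape)
    c=np.stack([(u-K[0,2])/K[0,0]*z,-(v-K[1,2])/K[1,1]*z,-z,np.ones_like(z)],-1)
    return (c@f['cam_to_world'].T)[...,:3]
def ray(f,u,v,h):
    K=f['K'];T=f['cam_to_world'];d=T[:3,:3]@np.array([(u-K[0,2])/K[0,0],-(v-K[1,2])/K[1,1],-1]);o=T[:3,3]
    return o+d*(h-o[2])/d[2]
E
python3 - <<'E'
from h import *
s=telemetry.sense();print(s)
for n in('top','side'):
    f=grab(n,n+'0.png');print(n,f['K'],f['cam_to_world'].round(3))
    np.savez(n+'0.npz',**{k:f[k] for k in('color','range_z','K','cam_to_world')})
E
```

```text
pics
{'time': 0.0, 'q': array([-71.22889774,  19.13199781,   2.28040495,  84.0130916 ,
        -0.76893616,  76.96587164,  -3.3504902 ]), 'joint_velocities': array([-0.03332181,  0.03253462, -0.04908529, -0.03761181,  0.0145747 ,
       -0.0877469 ,  0.01191183]), 'tau': array([ 1.32657656e-04, -6.58552480e+01,  1.36555474e+00, -4.05563557e+01,
        1.68882532e-02,  1.25581419e-02,  8.11031754e-06]), 'tcp_pos': array([0.26887515, 0.59128338, 0.24440017]), 'ee_rot': array([-90.00398348,   0.09570407,  65.54915317]), 'ft_force': array([-0.56723382, -0.51761986, -0.09691645]), 'torque': array([-0.01886485,  0.01099626,  0.01526614]), 'grip_width': 0.08499337250908368}
top [[431.21794045   0.         276.07601181]
 [  0.         431.21794045 216.54459116]
 [  0.           0.           1.        ]] [[ 0.011  0.986 -0.168  0.418]
 [-1.     0.009 -0.013  0.161]
 [-0.011  0.168  0.986  1.333]
 [ 0.     0.     0.     1.   ]]
side [[486.05159709   0.         279.43440886]
 [  0.         486.05159709 213.8801681 ]
 [  0.           0.           1.        ]] [[-0.641 -0.611  0.466  1.207]
 [ 0.768 -0.505  0.394  0.667]
 [-0.005  0.61   0.793  1.079]
 [ 0.     0.     0.     1.   ]]
```

View pictures.

View pics/top0.png

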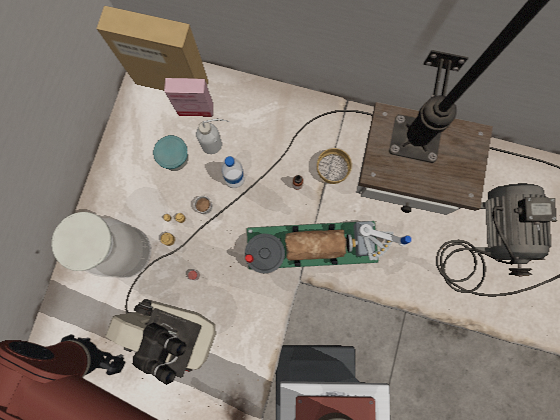

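View pics/side0.png

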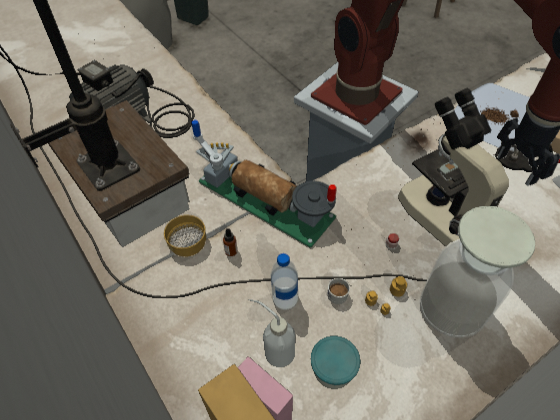

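```bash
cat > meas.py <<'E'
from h import *
def mask(f,c):
    h=cv2.cvtColor(f['color'],cv2.COLOR_RGB2HSV);H,S,V=[h[...,i].astype(int) for i in range(3)]
    if c=='red': return ((H<8)|(H>172))&(S>190)&(V>90)
    if c=='blue': return (H>100)&(H<125)&(S>170)&(V>60)
    if c=='green': return (H>55)&(H<90)&(S>100)
def run(n,f,cs=('red','blue','green')):
    P=pts(f)
    for c in cs:
        m=mask(f,c).astype(np.uint8)
        k,l,st,ce=cv2.connectedComponentsWithStats(m)
        for i in range(1,k):
            if st[i,4]<15: continue
            p=P[l==i]; p=p[(p[:,2]>-.02)&(p[:,2]<.3)]
            if len(p)==0 or not(.3<np.median(p[:,0])<.8): continue
            top=p[p[:,2]>np.percentile(p[:,2],95)-.008]
            print(n,c,st[i],ce[i].round(1),'med',np.median(p,0).round(3),'topmean',top.mean(0).round(4),'zmax',p[:,2].max().round(3))
            if c=='green' and st[i,4]>400:
                v,u=np.where(l==i); 
                g=P[l==i]; print('  rect',cv2.minAreaRect(g[:,:2].astype(np.float32)))
E
python3 - <<'E'
from meas import *
for n in('top','side'):
    f=dict(np.load(n+'0.npz')); run(n,f)
    P=pts(f)
    # crank wheel & hub: points z 0.085-0.1
    if n=='top':
        w=P[225:285,235:290].reshape(-1,3); w=w[(w[:,2]>.082)&(w[:,2]<.105)]
        print('wheel',len(w),w.min(0),w.max(0),cv2.minEnclosingCircle(w[:,:2].astype(np.float32)))
    cv2.imwrite(f'pics/{n}z.png',cv2.resize(f['color'][(slice(205,285) if n=='top' else slice(100,260)),(slice(225,425) if n=='top' else slice(160,360))][:,:,::-1],None,fx=4 if n=='top' else 3,fy=4 if n=='top' else 3,interpolation=2))
E
```

```text
top red [246 255   7   7  18] [249.3 258.3] med [0.502 0.247 0.145] topmean [0.5057 0.2489 0.1453] zmax 0.148
top blue [225 157   9  10  67] [229.1 161.1] med [0.767 0.308 0.187] topmean [0.7676 0.3071 0.1876] zmax 0.193
top blue [232 177  10   7  21] [236.4 180.7] med [0.74  0.297 0.075] topmean [0.7413 0.2966 0.0812] zmax 0.084
top blue [401 236  10   8  59] [405.4 239.7] med [ 0.559 -0.181  0.148] topmean [ 0.5614 -0.1849  0.1533] zmax 0.161
top green [339 223  14  13  66] [347.  227.2] med [ 0.613 -0.044  0.011] topmean [ 0.6123 -0.0415  0.0113] zmax 0.016
top green [319 224  10   6  22] [325.  227.2] med [0.609 0.025 0.013] topmean [0.6106 0.027  0.0137] zmax 0.018
top green [275 226  18  19  84] [283.6 232.5] med [0.595 0.156 0.012] topmean [0.593  0.155  0.0122] zmax 0.021
top green [247 228  17  13  49] [252.6 232.5] med [0.591 0.252 0.012] topmean [0.5927 0.2511 0.0119] zmax 0.017
top green [298 229  12   2  15] [304.1 229.8] med [0.602 0.089 0.011] topmean [0.5971 0.1115 0.0452] zmax 0.045
top green [284 246   3  14  17] [284.9 252.9] med [0.53  0.15  0.011] topmean [0.5298
[... 727 characters left out ...]
7285015285015106)
side red [329 185   7  16  79] [332.1 191.9] med [0.512 0.255 0.137] topmean [0.5095 0.2523 0.1457] zmax 0.15
side blue [192 121   8  16  96] [195.6 128.1] med [ 0.568 -0.182  0.135] topmean [ 0.5656 -0.1849  0.1514] zmax 0.156
side blue [277 254  12  13 122] [282.8 259.7] med [0.774 0.309 0.187] topmean [0.7724 0.308  0.1869] zmax 0.191
side blue [276 288  21  11 125] [286.  294.2] med [0.789 0.332 0.072] topmean [0.7859 0.3301 0.0826] zmax 0.088
side green [ 199  177  136   70 1990] [274.1 214.2] med [0.597 0.149 0.012] topmean [0.5894 0.1248 0.0125] zmax 0.048
  rect ((0.7796481251716614, 0.36923930048942566), (0.9827449917793274, 0.3437390923500061), 54.159366607666016)
```

View pics/topz.png

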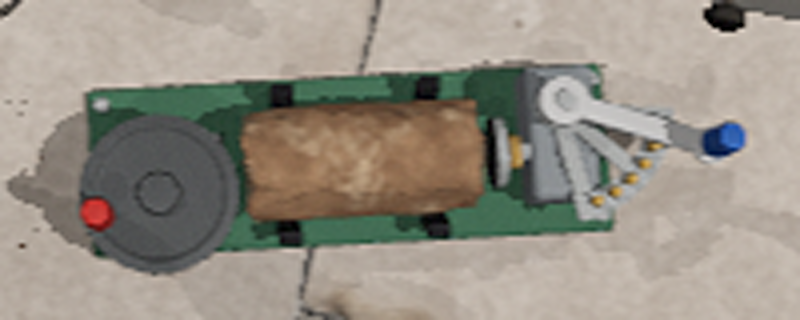

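```bash
python3 - <<'E'
from h import *
f=dict(np.load('top0.npz'));P=pts(f)
c=lambda x,y:(225+x/4-.4,205+y/4-.4)
P1=lambda x,y,h:ray(f,*c(x,y),h)
print('hub',P1(159,193,.097),'wheel rim L/R/T/B',[P1(*p,.091).round(3) for p in((81,193),(239,193),(158,115),(158,273))])
for h in(.1,.11,.12): print('pivot',h,P1(567,98,h).round(4))
v,u=[int(round(t)) for t in c(567,98)[::-1]]; print(P[v-2:v+3,u-2:u+3,2].round(3))
print('kn',P1(728,135,.154))
pv,pu=[],[]
for p in((655,147),(645,164),(632,179),(617,191),(598,201)):
    uu,vv=c(*p);print('pin',P1(*p,.07).round(4),P[int(round(vv)),int(round(uu))].round(4))
s=dict(np.load('side0.npz'));
cv2.imwrite('pics/sidez.png',cv2.resize(s['color'][105:245,170:350][:,:,::-1],None,fx=4,fy=4,interpolation=2))
E
```

```text
hub [0.5228711  0.20978414 0.097     ] wheel rim L/R/T/B [array([0.523, 0.266, 0.091]), array([0.524, 0.152, 0.091]), array([0.58 , 0.212, 0.091]), array([0.466, 0.21 , 0.091])]
pivot 0.1 [ 0.5939 -0.0831  0.1   ]
pivot 0.11 [ 0.5925 -0.0812  0.11  ]
pivot 0.12 [ 0.5911 -0.0792  0.12  ]
[[0.103 0.103 0.105 0.108 0.106]
 [0.099 0.112 0.106 0.107 0.105]
 [0.103 0.107 0.107 0.109 0.11 ]
 [0.107 0.106 0.106 0.111 0.106]
 [0.104 0.108 0.104 0.106 0.107]]
kn [ 0.56164187 -0.18188853  0.154     ]
pin [ 0.5625 -0.1526  0.07  ] [ 0.5618 -0.1479  0.0852]
pin [ 0.5499 -0.1449  0.07  ] [ 0.547  -0.1411  0.0872]
pin [ 0.5388 -0.1351  0.07  ] [ 0.5382 -0.1323  0.0869]
pin [ 0.5299 -0.1239  0.07  ] [ 0.5294 -0.1204  0.0874]
pin [ 0.5225 -0.1098  0.07  ] [ 0.521  -0.1066  0.0834]
```

View pics/sidez.png

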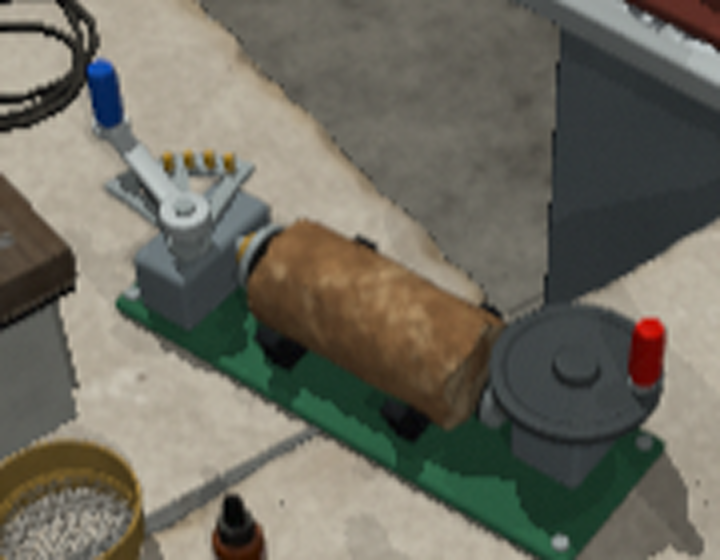

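```bash
python3 - <<'E'
from h import *
f=dict(np.load('top0.npz'));s=dict(np.load('side0.npz'))
P=np.vstack([pts(f).reshape(-1,3),pts(s).reshape(-1,3)])
xs=np.arange(.1,.75,.05);ys=np.arange(.75,.1,-.05)
print('y\\x',xs.round(2))
for y in ys:
    print('%.2f'%y,[int(1000*np.percentile(q,98)) if len(q:=P[(abs(P[:,0]-x)<.025)&(abs(P[:,1]-y)<.025),2])>3 else -1 for x in xs])
g=lambda u,v,h:ray(f,u,v,h).round(4)
print(g(249.3,257.6,.147),g(249.3,258.3,.14))
E
```

```text
y\x [0.1  0.15 0.2  0.25 0.3  0.35 0.4  0.45 0.5  0.55 0.6  0.65 0.7 ]
0.75 [4, 4, 5, 5, 5, 5, 6, 5, 4, 4, 4, 4, 5]
0.70 [5, 4, 5, 6, 5, 5, 6, 314, 317, 317, 314, 4, 5]
0.65 [5, 5, 4, 377, 372, 6, 5, 317, 317, 317, 316, 4, 5]
0.60 [5, 5, 648, 648, 643, 621, 24, 316, 317, 317, 315, 4, 5]
0.55 [5, 6, 653, 657, 649, 264, 101, 5, 313, 314, 25, 5, 5]
0.50 [6, 5, -1, 667, 646, 261, 26, 5, 8, 52, 49, 37, 5]
0.45 [5, 6, 214, 672, 331, 318, 4, 37, 19, 9, 8, 39, 33]
0.40 [4, 5, 359, 671, 361, 172, 5, 36, 12, 4, 8, 40, 40]
0.35 [5, 5, 5, 661, 344, 38, 4, 5, 4, 4, 5, 9, 6]
0.30 [5, 4, 5, 5, 5, 5, 5, 5, 5, 5, 5, 5, 9]
0.25 [5, 5, 4, 4, 5, 5, 5, 6, 147, 93, 21, 5, 5]
0.20 [2, 4, 4, 5, 5, 5, 5, 93, 99, 98, 92, 4, 4]
0.15 [5, 5, -6, 1, 3, 4, 1333, 5, 93, 98, 84, 4, 4]
[0.5052 0.249  0.147 ] [0.5037 0.2495 0.14  ]
```

```bash
python3 -m crank '[{"dp":[0,0,0.11],"spin":0},{"dp":[0,0,0.22],"spin":0},{"dp":[0,0,0.33],"spin":0},{"dp":[0,0,0.45],"spin":0},{"dp":[0.05,-0.08,0.45],"spin":0}]' 1 && python3 -m crank '[{"dp":[0.06,-0.09,0],"spin":0},{"dp":[0.13,-0.18,0],"spin":0},{"dp":[0.19,-0.27,0],"spin":0},{"dp":[0.26,-0.36,0],"spin":0},{"dp":[0.32,-0.45,0],"spin":0}]' && python3 -m crank '[{"dp":[0.06,-0.09,0],"spin":0},{"dp":[0.13,-0.18,0],"spin":0},{"dp":[0.19,-0.27,0],"spin":0},{"dp":[0.22,-0.32,-0.1],"spin":0},{"dp":[0.22,-0.32,-0.22],"spin":0}]'
```

```text
time: 0.6
tcp_pos: [0.286, 0.5641, 0.4318]
ee_rot: [-89.9, -0.6, 66.0]
ft_force: [0.5, 1.1, 0.2]
grip_width: 0.0858
time: 1.1
tcp_pos: [0.4181, 0.3778, 0.425]
ee_rot: [-90.0, 0.0, 65.5]
ft_force: [1.7, -0.1, -0.1]
grip_width: 0.0853
time: 1.6
tcp_pos: [0.5082, 0.2474, 0.338]
ee_rot: [-90.2, -0.2, 65.1]
ft_force: [0.7, 0.3, -0.9]
grip_width: 0.0854
```

```bash
python3 -m crank '[{"dp":[0,0,-0.1],"spin":0},{"dp":[0,0,-0.2],"spin":0},{"dp":[0,0,-0.2],"spin":0}]'; python3 - <<'E'
from meas import *
print(telemetry.sense()['tcp_pos'],telemetry.sense()['ee_rot'])
f=grab('wrist','w1.png'); run('wrist',f,('red',)); print(f['cam_to_world'].round(3))
f=grab('top'); run('top',f,('red','blue'))
E
```

```text
time: 1.9
tcp_pos: [0.5024, 0.2502, 0.2518]
ee_rot: [-89.7, 0.5, 65.5]
ft_force: [-0.1, -0.5, 0.1]
grip_width: 0.0856
[0.50237283 0.25021247 0.25182655] [-89.71570072   0.46900972  65.54429371]
[[ 0.415 -0.866 -0.278  0.428]
 [ 0.91   0.392  0.137  0.285]
 [-0.009 -0.31   0.951  0.381]
 [ 0.     0.     0.     1.   ]]
top blue [225 157   9  10  67] [229.1 161.1] med [0.767 0.307 0.187] topmean [0.7677 0.3073 0.1878] zmax 0.194
top blue [233 177   9   7  17] [237.2 180.4] med [0.741 0.296 0.077] topmean [0.7424 0.2941 0.0815] zmax 0.086
top blue [401 236  10   8  58] [405.4 239.6] med [ 0.56  -0.181  0.148] topmean [ 0.5605 -0.1843  0.1522] zmax 0.157
```

View pics/w1.png

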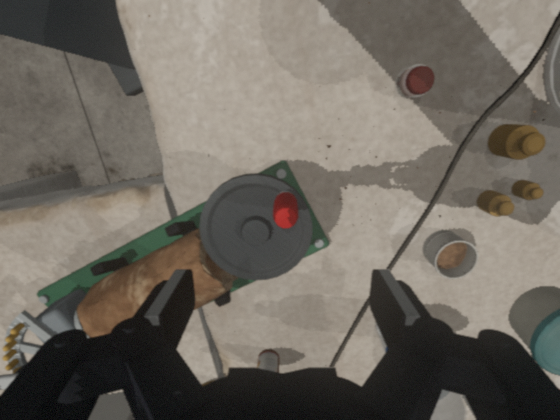

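```bash
python3 - <<'E'
from meas import *
f=grab('wrist'); P=pts(f)
h=cv2.cvtColor(f['color'],cv2.COLOR_RGB2HSV).astype(int)
m=((h[...,0]<8)|(h[...,0]>172))&(h[...,1]>150); m[:170]=0;m[250:]=0;m[:,:260]=0;m[:,310:]=0
v,u=np.where(m);p=P[m];print(len(v),u.mean(),v.mean(),u.min(),u.max(),v.min(),v.max(),np.median(p,0),p[:,2].max())
t=p[p[:,2]>.14];print('top',len(t),t.mean(0),(t.max(0)+t.min(0))/2)
print('cent ray .12',ray(f,u.mean(),v.mean(),.12),'hub',ray(f,256,230,.097))
g=cv2.inRange(f['color'],(35,35,35),(85,85,85))
w=P[170:285,195:315].reshape(-1,3);w=w[abs(w[:,2]-.091)<.004];print('wheel',cv2.minEnclosingCircle(w[:,:2].astype(np.float32)),np.median(w,0))
print(telemetry.sense()['tcp_pos'])
E
```

```text
610 281.0508196721311 206.28524590163934 270 292 190 222 [0.49919388 0.25210768 0.14537712] 0.38671634672185357
top 425 [0.5017717  0.25129359 0.14670768] [0.4710064  0.26339516 0.26337157]
cent ray .12 [0.50600471 0.24925052 0.12      ] hub [0.52503023 0.21239273 0.097     ]
wheel ((0.5270799398422241, 0.1926494538784027), 0.0752931460738182) [0.52112186 0.20468909 0.08879573]
[0.5057837  0.25203167 0.25932334]
```

```bash
python3 -m crank '[{"dp":[0,0.004,-0.1],"spin":0},{"dp":[0,0.004,-0.2],"spin":0},{"dp":[0,0.004,-0.28],"spin":0},{"dp":[0,0.004,-0.32],"spin":0},{"dp":[0,0.004,-0.32],"spin":0}]' && python3 -m crank '[{"dp":[0,0,0],"spin":0},{"dp":[0,0,0],"spin":0},{"dp":[0,0,0],"spin":0},{"dp":[0,0,0],"spin":0},{"dp":[0,0,0],"spin":0}]' -1 40; python3 - <<'E'
from h import *
grab('wrist','w2.png')
print(telemetry.sense())
E
```

```text
time: 2.55
tcp_pos: [0.5052, 0.2536, 0.1294]
ee_rot: [-90.0, 0.0, 65.6]
ft_force: [0.4, -0.5, -0.2]
grip_width: 0.0851
time: 3.05
tcp_pos: [0.5056, 0.2531, 0.1303]
ee_rot: [-90.0, -0.0, 65.5]
ft_force: [-1.5, -2.3, 5.4]
grip_width: 0.0203
{'time': 3.1, 'q': array([-45.32962612,  14.59220088,  16.45894873, 104.65846253,
        -4.65666781,  61.34438804,  38.38701162]), 'joint_velocities': array([ 0.05592948,  0.07130362,  0.08648166, -0.06011246,  0.00609834,
        0.06952685,  0.00710154]), 'tau': array([-6.49298206e-01, -5.08071971e+01,  2.65207998e+00, -3.50387800e+01,
       -3.53808012e-01, -6.52020760e-01,  5.62351357e-03]), 'tcp_pos': array([0.50555066, 0.25314405, 0.13027643]), 'ee_rot': array([-9.00409953e+01, -4.24796047e-02,  6.55284870e+01]), 'ft_force': array([-1.46408535, -2.43161058,  6.13648668]), 'torque': array([-0.4449992 ,  0.27953225,  0.00111371]), 'grip_width': 0.02038068704464964}
```

View pics/w2.png

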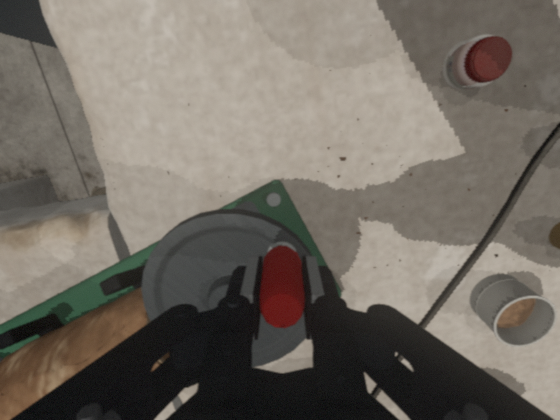

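```bash
cat > circ.py <<'E'
import sys,numpy as np
c=np.array([.5242,.211]);p0=np.array(list(map(float,sys.argv[1:3])));step=float(sys.argv[3]);d=p0-c
f0=np.degrees(np.arctan2(d[1],d[0]));R=float(sys.argv[4]) if len(sys.argv)>4 else .045
print(f0,np.hypot(*d))
P=lambda a:c+R*np.array([np.cos(np.radians(a)),np.sin(np.radians(a))])
b=p0-0
for k in range(6):
    out=[]
    for i in range(1,6):
        out.append(((P(f0-step*(5*k+i))-b)/.4).round(3).tolist())
    print(k,out); b=b+np.array(out[-1])*.4
E
python3 circ.py .5055 .2530 20
```

```text
114.00044995368346 0.04597488444792442
0 [[0.039, 0.007], [0.078, 0.003], [0.113, -0.014], [0.14, -0.042], [0.156, -0.078]]
1 [[0.003, -0.039], [-0.008, -0.076], [-0.031, -0.108], [-0.063, -0.13], [-0.101, -0.139]]
2 [[-0.039, 0.004], [-0.074, 0.021], [-0.102, 0.049], [-0.117, 0.085], [-0.12, 0.124]]
3 [[0.011, 0.037], [0.034, 0.069], [0.066, 0.091], [0.104, 0.1], [0.143, 0.096]]
4 [[0.035, -0.017], [0.062, -0.045], [0.078, -0.081], [0.081, -0.12], [0.07, -0.157]]
5 [[-0.023, -0.032], [-0.055, -0.054], [-0.093, -0.063], [-0.132, -0.059], [-0.167, -0.042]]
```

```bash
python3 -m crank '[{"dp":[0.039,0.007,0],"spin":0},{"dp":[0.078,0.003,0],"spin":0},{"dp":[0.113,-0.014,0],"spin":0},{"dp":[0.14,-0.042,0],"spin":0},{"dp":[0.156,-0.078,0],"spin":0}]'
```

```text
time: 3.6
tcp_pos: [0.5654, 0.2218, 0.1301]
ee_rot: [-89.7, 0.2, 65.6]
ft_force: [-22.4, -2.2, 20.9]
grip_width: 0.0201
```

```bash
python3 -m crank '[{"dp":[0,0,0],"spin":0},{"dp":[0,0,0],"spin":0}]'; python3 - <<'E'
from h import *
f=grab('wrist','w3.png');s=telemetry.sense();print(s['tcp_pos'],s['ft_force'],s['torque'])
print(ray(f,256,230,.097))
E
```

```text
time: 3.8
tcp_pos: [0.5655, 0.2206, 0.1302]
ee_rot: [-89.8, 0.2, 65.5]
ft_force: [-15.6, -5.5, 16.5]
grip_width: 0.0208
[0.56543343 0.2208109  0.13019962] [-15.06938951  -6.05420381  16.29554835] [-1.44396557  3.14857918 -0.01948637]
[0.54332262 0.21347254 0.097     ]
```

View pics/w3.png

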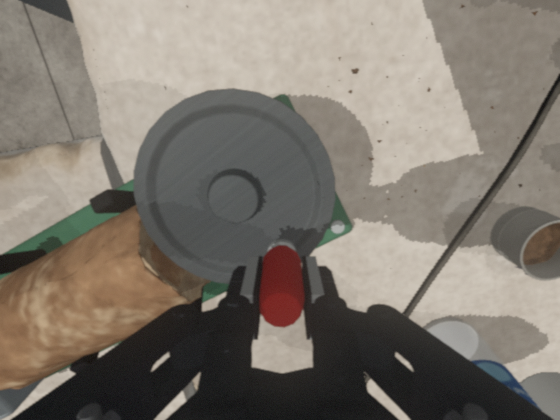

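```bash
python3 - <<'E'
from h import *
f=grab('wrist');print('hub',ray(f,234,198,.097))
P=pts(f);w=P[80:290,125:345].reshape(-1,3);w=w[(w[:,2]>.0875)&(w[:,2]<.0945)]
A=np.c_[2*w[:,:2],np.ones(len(w))]
print('rim extents',np.percentile(w,[.5,99.5],axis=0).round(4),len(w))
E
python3 circ.py .5655 .2208 20
```

```text
hub [0.52125244 0.2109788  0.097     ]
rim extents [[0.4659 0.135  0.0875]
 [0.5689 0.2651 0.0939]] 25210
13.348727113287383 0.042446790220227494
0 [[0.008, -0.038], [-0.003, -0.075], [-0.026, -0.106], [-0.059, -0.128], [-0.097, -0.137]]
1 [[-0.038, 0.005], [-0.073, 0.022], [-0.1, 0.051], [-0.116, 0.087], [-0.118, 0.126]]
2 [[0.011, 0.037], [0.035, 0.068], [0.067, 0.09], [0.105, 0.099], [0.144, 0.094]]
3 [[0.035, -0.017], [0.062, -0.046], [0.077, -0.082], [0.079, -0.121], [0.068, -0.158]]
4 [[-0.023, -0.031], [-0.056, -0.053], [-0.094, -0.062], [-0.132, -0.057], [-0.167, -0.04]]
5 [[-0.027, 0.029], [-0.043, 0.065], [-0.045, 0.104], [-0.034, 0.141], [-0.01, 0.172]]
```

```bash
sed -i 's/\[.5242,.211\]/[.5214,.2109]/' circ.py; python3 circ.py .5674 .2224 20
```

```text
14.036243467926447 0.04741571469460313
0 [[-0.003, -0.04], [-0.014, -0.078], [-0.037, -0.11], [-0.069, -0.131], [-0.107, -0.141]]
1 [[-0.039, 0.004], [-0.074, 0.021], [-0.101, 0.049], [-0.117, 0.085], [-0.12, 0.124]]
2 [[0.011, 0.038], [0.034, 0.069], [0.066, 0.091], [0.104, 0.1], [0.143, 0.096]]
3 [[0.035, -0.017], [0.062, -0.045], [0.078, -0.08], [0.081, -0.119], [0.07, -0.157]]
4 [[-0.023, -0.032], [-0.055, -0.053], [-0.093, -0.063], [-0.132, -0.059], [-0.167, -0.042]]
5 [[-0.027, 0.028], [-0.043, 0.064], [-0.046, 0.103], [-0.035, 0.141], [-0.012, 0.172]]
```

```bash
python3 -m crank '[{"dp":[-0.003,-0.04,0.004],"spin":0},{"dp":[-0.014,-0.078,0.004],"spin":0},{"dp":[-0.037,-0.11,0.004],"spin":0},{"dp":[-0.069,-0.131,0.004],"spin":0},{"dp":[-0.107,-0.141,0.004],"spin":0}]'
```

```text
time: 4.4
tcp_pos: [0.5245, 0.1657, 0.1305]
ee_rot: [-90.0, -0.1, 65.5]
ft_force: [3.6, 8.4, -8.9]
grip_width: 0.0202
```

```bash
python3 -m crank '[{"dp":[-0.039,0.004,-0.002],"spin":0},{"dp":[-0.074,0.021,-0.002],"spin":0},{"dp":[-0.101,0.049,-0.002],"spin":0},{"dp":[-0.117,0.085,-0.002],"spin":0},{"dp":[-0.12,0.124,-0.002],"spin":0}]'
```

```text
time: 4.9
tcp_pos: [0.4759, 0.2146, 0.1304]
ee_rot: [-90.0, 0.1, 65.5]
ft_force: [3.8, -3.4, -0.4]
grip_width: 0.0204
```

```bash
python3 -m crank '[{"dp":[0.011,0.038,0],"spin":0},{"dp":[0.034,0.069,0],"spin":0},{"dp":[0.066,0.091,0],"spin":0},{"dp":[0.104,0.1,0],"spin":0},{"dp":[0.143,0.096,0],"spin":0}]'
```

```text
time: 5.4
tcp_pos: [0.5266, 0.2542, 0.1292]
ee_rot: [-89.2, 0.6, 65.7]
ft_force: [-63.1, -14.4, 44.9]
grip_width: 0.0206
```

```bash
python3 -m crank '[{"dp":[-0.01,0,0],"spin":0},{"dp":[-0.01,0,0],"spin":0},{"dp":[-0.01,0,0],"spin":0}]'; python3 - <<'E'
from h import *
f=grab('wrist');s=telemetry.sense();print(s['tcp_pos'],s['ft_force'])
f=grab('side');cv2.imwrite('pics/s4.png',cv2.resize(f['color'][100:245,160:370][:,:,::-1],None,fx=3.5,fy=3.5,interpolation=2))
E
```

```text
time: 5.7
tcp_pos: [0.5264, 0.2534, 0.1292]
ee_rot: [-89.6, 0.3, 65.6]
ft_force: [-14.8, -5.0, 7.6]
grip_width: 0.0201
[0.52641678 0.25338108 0.1291473 ] [-16.15368648  -5.54365909   8.0588434 ]
```

View pics/s4.png

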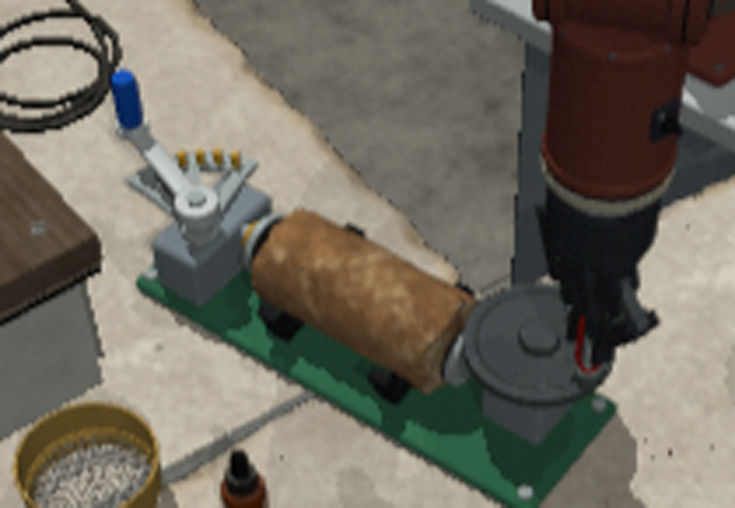

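```bash
python3 -m crank '[{"dp":[0,0,0],"spin":0},{"dp":[0,0,0],"spin":0},{"dp":[0,0,0],"spin":0},{"dp":[0,0,0.1],"spin":0},{"dp":[0,0,0.2],"spin":0}]' 1;  python3 -m crank '[{"dp":[0,0,0.1],"spin":0.1},{"dp":[0,0,0.2],"spin":0.25},{"dp":[0,0,0.3],"spin":0.45},{"dp":[0,0,0.3],"spin":0.6},{"dp":[0,0,0.3],"spin":0.8}]'; python3 - <<'E'
from meas import *
print(telemetry.sense()['q'].round(1))
f=grab('top');s=dict(np.load('side0.npz'));t=dict(np.load('top0.npz'))
run('top',f)if 0 else run('top',f,('red','blue'))
P=np.vstack([pts(t).reshape(-1,3),pts(s).reshape(-1,3)])
xs=np.arange(.36,.76,.03);ys=np.arange(.0,-.36,-.03)
print('y\\x',xs.round(2))
for y in ys:
    print('%.2f'%y,[int(1000*np.percentile(q,95)) if len(q:=P[(abs(P[:,0]-x)<.015)&(abs(P[:,1]-y)<.015),2])>3 else -1 for x in xs])
E
```

```text
time: 6.3
tcp_pos: [0.5295, 0.2535, 0.2103]
ee_rot: [-89.9, 0.1, 65.5]
ft_force: [1.0, 0.9, 0.9]
grip_width: 0.085
time: 6.8
tcp_pos: [0.5307, 0.2541, 0.332]
ee_rot: [-90.2, -0.1, 101.4]
ft_force: [-1.1, 0.2, -1.8]
grip_width: 0.0854
[-41.8   9.9  13.9  85.7  -2.4  84.5  73.5]
top blue [225 157   9  10  66] [229.1 161.2] med [0.767 0.308 0.187] topmean [0.768  0.3076 0.1874] zmax 0.191
top blue [401 236  10   8  56] [405.3 239.6] med [ 0.56  -0.18   0.149] topmean [ 0.5605 -0.1843  0.1522] zmax 0.158
y\x [0.36 0.39 0.42 0.45 0.48 0.51 0.54 0.57 0.6  0.63 0.66 0.69 0.72 0.75]
0.00 [-795, -791, -1, 3, 4, 72, 97, 99, 85, 39, 4, 4, 4, 50]
-0.03 [-789, -787, 0, 3, 3, 52, 92, 94, 80, 14, 4, 3, 3, 47]
-0.06 [-792, -23, 0, 4, 3, 16, 68, 99, 104, 64, 4, 4, 184, 184]
-0.09 [-790, -10, 1, 4, 3, 75, 75, 105, 108, 66, 4, 180, 185, 185]
-0.12 [-795, -3, 3, 3, 3, 82, 87, 104, 103, 45, 4, 183, 186, 186]
-0.15 [-784, 1, 3, 3, 3, 3, 86, 104, 75, 3, 3, 184, 186, 186]
-0.18 [-16, 2, 4, 3, 4, 4, 148, 153, 6, 4, 5, 185, 186, 186]
-0.21 [-7, 2, 3, 3, 3, 3, 3, 98, 3, 3, 83, 186, 186, 186]
-0.24 [-4, 3, 3, 3, 4, 3, 3, 4, 4, 4, 183, 185, 186, 185]
-0.27 [0, 4, 4, 3, 4, 3, 3, 4, 3, 3, 184, 186, 186, 186]
-0.30 [2, 4, 3, 4, 3, 9, 5, 3, 3, 3, 185, 186, 186, 186]
-0.33 [2, 3, 4, 11, 12, 11, 12, 9, 4, 3, 185, 185, 185, 185]
```

```bash
python3 -m crank '[{"dp":[0.01,-0.07,0],"spin":-0.19},{"dp":[0.01,-0.14,0],"spin":-0.38},{"dp":[0.02,-0.21,0],"spin":-0.57},{"dp":[0.02,-0.28,0],"spin":-0.76},{"dp":[0.025,-0.36,0],"spin":-0.95}]';python3 -m crank '[{"dp":[0.01,-0.07,0],"spin":-0.19},{"dp":[0.01,-0.14,0],"spin":-0.38},{"dp":[0.02,-0.21,0],"spin":-0.57},{"dp":[0.02,-0.28,0],"spin":-0.76},{"dp":[0.025,-0.36,0],"spin":-0.95}]';python3 -m crank '[{"dp":[0.01,-0.07,0],"spin":-0.19},{"dp":[0.01,-0.14,0],"spin":-0.38},{"dp":[0.02,-0.21,0],"spin":-0.57},{"dp":[0.02,-0.28,0],"spin":-0.76},{"dp":[0.025,-0.375,0],"spin":-0.95}]';python3 -m crank '[{"dp":[0,0,0],"spin":-0.19},{"dp":[0,0,0],"spin":-0.38},{"dp":[0,0,0],"spin":-0.57},{"dp":[0,0,0],"spin":-0.6},{"dp":[0,0,0],"spin":-0.6}]'; python3 - <<'E'
from meas import *
s=telemetry.sense();print(s['tcp_pos'],s['ee_rot'],s['q'].round(1))
f=grab('wrist','w5.png');np.savez('w5.npz',**{k:f[k] for k in('color','range_z','K','cam_to_world')})
run('wrist',f,('red','blue'))
g=grab('top');cv2.imwrite('pics/t5.png',g['color'][:,:,::-1]);run('top',g,('red',))
E
```

```text
time: 7.35
tcp_pos: [0.5399, 0.1091, 0.33]
ee_rot: [-90.0, -0.0, 57.9]
ft_force: [1.2, -0.5, -0.3]
grip_width: 0.0856
time: 7.85
tcp_pos: [0.55, -0.0349, 0.3302]
ee_rot: [-90.0, -0.0, 15.1]
ft_force: [-0.3, -0.4, -0.4]
grip_width: 0.0851
time: 8.35
tcp_pos: [0.5604, -0.1841, 0.3302]
ee_rot: [-90.0, -0.0, -27.5]
ft_force: [1.2, -0.2, -0.1]
grip_width: 0.0854
time: 8.85
tcp_pos: [0.56, -0.1842, 0.3301]
ee_rot: [-90.0, -0.0, -54.0]
ft_force: [0.2, 0.6, -0.1]
grip_width: 0.0856
[ 0.56003265 -0.18421856  0.33009607] [-9.00042016e+01 -9.63660073e-03 -5.40162915e+01] [-23.1  12.1  44.3  86.8  -8.4  84.6 -32.6]
```

View pics/w5.png

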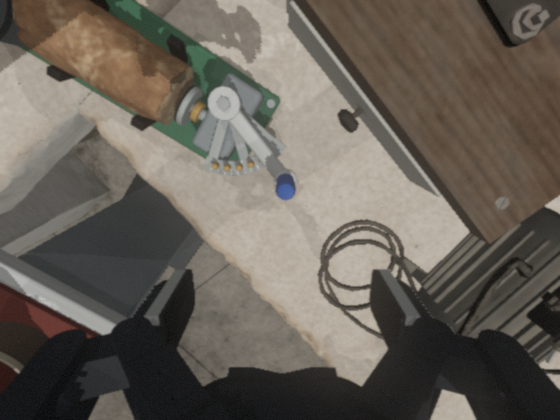

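```bash
python3 - <<'E'
from h import *
f=dict(np.load('w5.npz'));P=pts(f)
h=cv2.cvtColor(f['color'],cv2.COLOR_RGB2HSV).astype(int)
m=(abs(h[...,0]-115)<15)&(h[...,1]>120);m[:165]=0;m[205:]=0;m[:,:265]=0;m[:,305:]=0
v,u=np.where(m);p=P[m];p=p[(p[:,2]>.09)&(p[:,2]<.17)];print(len(v),u.mean(),v.mean(),u.min(),u.max(),v.min(),v.max())
t=p[p[:,2]>.147];print('top',t.mean(0));print('cent@.13',ray(f,u.mean(),v.mean(),.13))
hub=P[95:112,217:234].reshape(-1,3);print('hubz',np.median(hub,0));pv=ray(f,225,103,np.median(hub[:,2]));print('pivot',pv)
for q in((214,167),(226,168),(239,168),(251,166)):
    x=ray(f,*q,.087);d=x-pv;print('pin',x.round(4),np.arctan2(-d[0],-d[1]).round(3),np.hypot(*d[:2]).round(4))
k=ray(f,u.mean(),v.mean(),.13);d=k-pv;print('lever',np.arctan2(-d[0],-d[1]),np.hypot(*d[:2]))
E
```

```text
190 285.37368421052633 190.9157894736842 278 293 184 198
top [ 0.56089112 -0.18682149  0.15353914]
cent@.13 [ 0.55602846 -0.19069686  0.13      ]
hubz [ 0.59227629 -0.08340416  0.10547475]
pivot [ 0.59221288 -0.08326226  0.10547475]
pin [ 0.5203 -0.1094  0.087 ] 1.223 0.0765
pin [ 0.5279 -0.1219  0.087 ] 1.03 0.075
pin [ 0.5372 -0.1348  0.087 ] 0.818 0.0754
pin [ 0.5479 -0.1453  0.087 ] 0.621 0.0763
lever 0.32487097366731066 0.11336448260697551
```

```bash
python3 -m crank '[{"dp":[0.002,-0.004,-0.12],"spin":0},{"dp":[0.002,-0.004,-0.24],"spin":0},{"dp":[0.002,-0.004,-0.36],"spin":0},{"dp":[0.002,-0.004,-0.45],"spin":0},{"dp":[0.002,-0.004,-0.49],"spin":0}]';python3 -m crank '[{"dp":[0,0,0],"spin":0},{"dp":[0,0,0],"spin":0},{"dp":[0,0,0],"spin":0},{"dp":[0,0,0],"spin":0},{"dp":[0,0,0],"spin":0}]' -1 60;python3 -m crank '[{"dp":[0,0,0],"spin":0},{"dp":[0,0,0],"spin":0}]'; python3 - <<'E'
from h import *
grab('wrist','w6.png')
E
```

```text
time: 9.45
tcp_pos: [0.559, -0.1852, 0.1308]
ee_rot: [-90.2, 0.2, -54.0]
ft_force: [0.1, 0.3, -0.2]
grip_width: 0.0858
time: 9.95
tcp_pos: [0.5624, -0.1867, 0.136]
ee_rot: [-89.8, -0.2, -54.1]
ft_force: [3.6, -2.1, 0.5]
grip_width: 0.0202
time: 10.15
tcp_pos: [0.5624, -0.1868, 0.1359]
ee_rot: [-89.8, -0.2, -54.1]
ft_force: [3.0, -1.8, 7.3]
grip_width: 0.0198
```

View pics/w6.png

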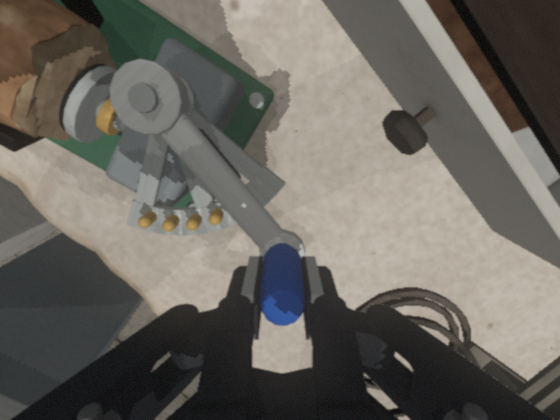

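```bash
cat > lev.py <<'E'
import sys,numpy as np
c=np.array([.5925,-.083]);R=.109
p=lambda t:c+R*np.array([-np.sin(t),-np.cos(t)])
t=.282;d=.13/5 
b=p(t)
for k in range(5):
    o=[((p(t+d*i)-b)/.4).round(3).tolist() for i in range(1,6)];t+=5*d;print(round(t,3),o,(b+np.array(o[-1])*.4).round(4));b=b+np.array(o[-1])*.4
E
python3 lev.py; python3 - <<'E'
from h import *
f=grab('wrist');P=pts(f)
hub=P[90:106,135:152].reshape(-1,3);hz=np.median(hub[:,2]);pv=ray(f,145,97,hz);print('pivot',pv)
for q in((147,219),(171,222),(193,220),(216,215)):
    z=P[q[1]-3:q[1]+4,q[0]-3:q[0]+4,2];x=ray(f,*q,np.median(z));d=x-pv;print('pin',x.round(4),np.arctan2(-d[0],-d[1]).round(3),np.hypot(*d[:2]).round(4))
E
```

```text
0.412 [[-0.007, 0.002], [-0.014, 0.004], [-0.02, 0.007], [-0.027, 0.009], [-0.033, 0.012]] [ 0.549  -0.1829]
0.542 [[-0.007, 0.003], [-0.013, 0.006], [-0.019, 0.009], [-0.026, 0.013], [-0.032, 0.016]] [ 0.5362 -0.1765]
0.672 [[-0.006, 0.004], [-0.012, 0.008], [-0.018, 0.012], [-0.023, 0.016], [-0.029, 0.02]] [ 0.5246 -0.1685]
0.802 [[-0.005, 0.005], [-0.011, 0.01], [-0.016, 0.014], [-0.021, 0.019], [-0.026, 0.024]] [ 0.5142 -0.1589]
0.932 [[-0.005, 0.005], [-0.01, 0.011], [-0.014, 0.016], [-0.019, 0.022], [-0.023, 0.027]] [ 0.505  -0.1481]
pivot [ 0.59248152 -0.08298765  0.10810622]
pin [ 0.5242 -0.1093  0.0844] 1.204 0.0732
pin [ 0.5312 -0.1224  0.0845] 0.999 0.0729
pin [ 0.5405 -0.133   0.0846] 0.805 0.0721
pin [ 0.5517 -0.1429  0.0847] 0.597 0.0724
```

```bash
python3 -m crank '[{"dp":[-0.007,0.002,0],"spin":0},{"dp":[-0.014,0.004,0],"spin":0},{"dp":[-0.02,0.007,0],"spin":0},{"dp":[-0.02,0.007,0],"spin":0}]'
```

```text
time: 10.65
tcp_pos: [0.5566, -0.1847, 0.1361]
ee_rot: [-89.7, -0.5, -54.1]
ft_force: [14.6, -7.8, -4.8]
grip_width: 0.0199
```

```bash
python3 -m crank '[{"dp":[-0.007,0.002,0],"spin":0},{"dp":[-0.013,0.005,0],"spin":0},{"dp":[-0.013,0.005,0],"spin":0}]'
```

```text
time: 10.95
tcp_pos: [0.5492, -0.182, 0.1359]
ee_rot: [-89.8, -0.2, -54.1]
ft_force: [2.8, -1.9, 6.7]
grip_width: 0.02
```

```bash
python3 -m crank '[{"dp":[-0.007,0.003,0],"spin":0},{"dp":[-0.013,0.006,0],"spin":0},{"dp":[-0.013,0.006,0],"spin":0}]'; python3 -m crank '[{"dp":[-0.006,0.003,0],"spin":0},{"dp":[-0.006,0.003,0],"spin":0}]'; python3 -m crank '[{"dp":[-0.006,0.003,0],"spin":0},{"dp":[-0.006,0.003,0],"spin":0}]'; python3 -m crank '[{"dp":[-0.006,0.004,0],"spin":0},{"dp":[-0.006,0.004,0],"spin":0}]'
```

```text
time: 11.25
tcp_pos: [0.5436, -0.1793, 0.1359]
ee_rot: [-89.8, -0.2, -54.1]
ft_force: [2.0, -0.5, 9.7]
grip_width: 0.0201
time: 11.45
tcp_pos: [0.5417, -0.1783, 0.1359]
ee_rot: [-89.8, -0.2, -54.1]
ft_force: [3.4, -2.3, 6.5]
grip_width: 0.0198
time: 11.65
tcp_pos: [0.5395, -0.1772, 0.1359]
ee_rot: [-89.8, -0.2, -54.1]
ft_force: [6.4, -3.2, 4.5]
grip_width: 0.0196
time: 11.85
tcp_pos: [0.5378, -0.1761, 0.136]
ee_rot: [-89.8, -0.3, -54.1]
ft_force: [8.9, -5.1, 1.0]
grip_width: 0.0197
```

```bash
for i in 1; do python3 -m crank '[{"dp":[-0.006,0.004,0],"spin":0},{"dp":[-0.006,0.004,0],"spin":0}]'; python3 -m crank '[{"dp":[-0.006,0.004,0],"spin":0},{"dp":[-0.006,0.004,0],"spin":0}]'; python3 -m crank '[{"dp":[-0.006,0.004,0],"spin":0},{"dp":[-0.006,0.004,0],"spin":0}]'; done
```

```text
time: 12.05
tcp_pos: [0.5367, -0.1755, 0.1361]
ee_rot: [-89.7, -0.6, -54.1]
ft_force: [16.7, -10.5, -5.9]
grip_width: 0.0196
time: 12.25
tcp_pos: [0.5328, -0.173, 0.1359]
ee_rot: [-89.8, -0.3, -54.1]
ft_force: [6.7, -3.8, 3.9]
grip_width: 0.0197
time: 12.45
tcp_pos: [0.5298, -0.171, 0.1359]
ee_rot: [-89.8, -0.2, -54.1]
ft_force: [3.3, -2.9, 6.0]
grip_width: 0.0198
```

```bash
python3 -m crank '[{"dp":[-0.006,0.004,0],"spin":0},{"dp":[-0.006,0.004,0],"spin":0}]'; python3 -m crank '[{"dp":[-0.006,0.005,0],"spin":0},{"dp":[-0.006,0.005,0],"spin":0}]'; python3 -m crank '[{"dp":[-0.006,0.005,0],"spin":0},{"dp":[-0.006,0.005,0],"spin":0}]'; python3 -m crank '[{"dp":[-0.006,0.005,0],"spin":0},{"dp":[-0.006,0.005,0],"spin":0}]'
```

```text
time: 12.65
tcp_pos: [0.5272, -0.1691, 0.1359]
ee_rot: [-89.8, -0.2, -54.1]
ft_force: [1.7, -2.3, 9.0]
grip_width: 0.0199
time: 12.85
tcp_pos: [0.5244, -0.1669, 0.1359]
ee_rot: [-89.9, -0.1, -54.1]
ft_force: [-1.2, -1.5, 10.4]
grip_width: 0.0198
time: 13.05
tcp_pos: [0.5226, -0.1655, 0.1359]
ee_rot: [-89.8, -0.3, -54.1]
ft_force: [5.1, -4.9, 4.7]
grip_width: 0.0201
time: 13.25
tcp_pos: [0.5206, -0.1638, 0.136]
ee_rot: [-89.8, -0.3, -54.1]
ft_force: [6.9, -4.9, 3.0]
grip_width: 0.0199
```

```bash
python3 -m crank '[{"dp":[-0.005,0.005,0],"spin":0},{"dp":[-0.005,0.005,0],"spin":0}]'; python3 -m crank '[{"dp":[-0.005,0.005,0],"spin":0},{"dp":[-0.005,0.005,0],"spin":0}]'; python3 -m crank '[{"dp":[-0.005,0.005,0],"spin":0},{"dp":[-0.005,0.005,0],"spin":0}]'
```

```text
time: 13.45
tcp_pos: [0.5194, -0.1627, 0.136]
ee_rot: [-89.8, -0.4, -54.2]
ft_force: [10.7, -9.1, -2.5]
grip_width: 0.0197
time: 13.65
tcp_pos: [0.5175, -0.1609, 0.136]
ee_rot: [-89.8, -0.5, -54.2]
ft_force: [9.3, -8.7, 0.7]
grip_width: 0.0195
time: 13.85
tcp_pos: [0.5144, -0.1578, 0.1359]
ee_rot: [-89.8, -0.3, -54.1]
ft_force: [4.6, -4.1, 5.7]
grip_width: 0.0202
```

```bash
python3 -m crank '[{"dp":[-0.004,0.005,0],"spin":0},{"dp":[-0.008,0.009,0],"spin":0},{"dp":[-0.008,0.009,0],"spin":0}]'; python3 -m crank '[{"dp":[-0.004,0.004,0],"spin":0},{"dp":[-0.006,0.007,0],"spin":0},{"dp":[-0.006,0.007,0],"spin":0}]';  python3 - <<'E'
from h import *
f=grab('wrist','w7.png');np.savez('w7.npz',**{k:f[k] for k in('color','range_z','K','cam_to_world')})
s=telemetry.sense();p=s['tcp_pos'];print(np.arctan2(.5925-p[0],-.083-p[1]),np.hypot(.5925-p[0],-.083-p[1]),s['ft_force'])
E
```

```text
time: 14.15
tcp_pos: [0.5106, -0.1537, 0.1359]
ee_rot: [-89.8, -0.2, -54.1]
ft_force: [1.0, -1.7, 9.7]
grip_width: 0.0198
time: 14.45
tcp_pos: [0.5083, -0.1511, 0.1359]
ee_rot: [-89.8, -0.2, -54.1]
ft_force: [3.3, -3.3, 8.5]
grip_width: 0.02
0.8902947826579304 0.10822650056257538 [ 2.29235332 -3.62378038  7.36347787]
```

View pics/w7.png

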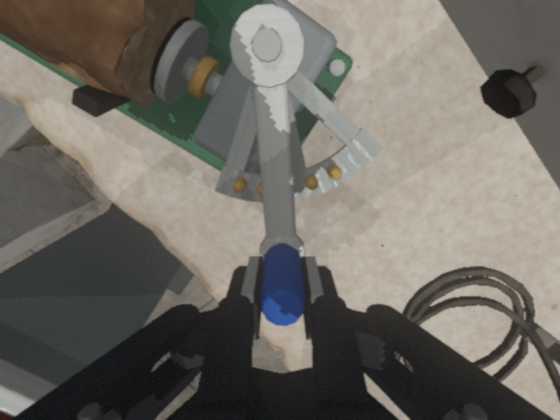

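```bash
python3 - <<'E'
from meas import *
for n in('top','side'):
    f=grab(n,n+'8.png');run(n,f,('red',));print(abs(f['color'][140:290,140:350].astype(int)-dict(np.load(n+'0.npz'))['color'][140:290,140:350]).max(-1).__gt__(60).sum())
cv2.imwrite('pics/s8.png',np.vstack([cv2.resize(cv2.imread('pics/top8.png')[140:300,140:440],None,fx=2,fy=2),cv2.resize(cv2.imread('pics/side8.png')[160:300,190:490],None,fx=2,fy=2)])[:600])
E
```

```text
144
side red [326 189   7  17  97] [329.2 196.5] med [0.528 0.259 0.136] topmean [0.5259 0.2553 0.146 ] zmax 0.152
910
```

View pics/s8.png

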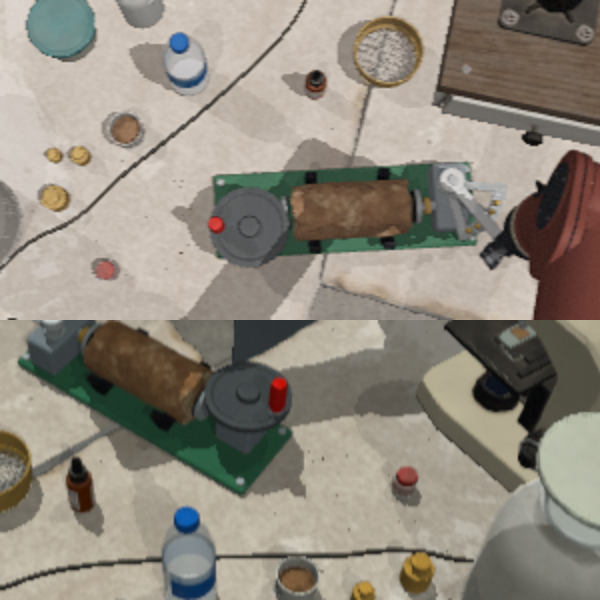

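```bash
python3 -c "
from plant import env,telemetry
s=telemetry.sense();print(s['tcp_pos'],s['ft_force'],s['time']);print(env.finish_job())"
```

```text
[ 0.5083749  -0.15110133  0.13586447] [ 2.83708273 -2.72952854  7.94890402] 14.6
the job is handed in; nothing more can be done
None
```

I handed the job in at 14.6 s with the crank wound to its stop and the fingers still gripping the lever, in the third notch as far as I can tell. The hand-in gives no verdict.

- **Crank:** I wound it about 391° clockwise until the force rose sharply, to about 65 N sideways (about 79 N in all), and the knob moved no further. That sideways force would not come from the crank's usual 3 N. The last camera check showed the jaw against the core and the knob still at (0.526, 0.255), where I left it.
- **Lever:** Three force peaks and drops came at about 0.40, 0.60 and 0.80 rad in my measuring frame. I then moved it to 0.89, which is about 0.85 rad from the pin plate's x axis, taking the plate offset as 0.04. The wrist picture agrees, with the arm between pins 3 and 4. I set the grip to 60 N.
- **Disagreement:** My pin-plate offset estimates ranged from 0.04 (close-up view and clicks) to 0.08 rad (first overhead view). The lever angle is inside 0.78 to 0.94 with any of them.
- **Bystanders:** The last overhead and side views showed them apparently where they started. I judged this by eye and did not measure each one.

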